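# Empty the bracket mould

### The job

Raise the mould's clear cover by its red tab to about 75 degrees, never past upright, and leave it standing there; then lift the orange bracket straight up out of the mould cavity, keeping it level, and set it gently, base down, centred and square (either way round) on the cork pad in the blue tray. Let go of it there, and leave the grey bracket and everything else where they are.

Things in the scene. Friction and masses are not known exactly. Their poses are not given: they have to be found in the camera images.
- mould: Aluminium mould fixed to the table: block from -105 to +115 mm along own x, 170 mm wide (own y), 56 mm high; a blue connection box adds 30 mm at the back (+x). Origin on the table; its front (-x) faces roughly towards the robot. The cavity is a straight-walled pocket open at the top, 84 mm (x) by 72 mm (y), 44 mm deep, its centre 51 mm in front (-x) of the origin.
- cavity (a point): Centre of the mould cavity's floor, 12 mm above the table; axes as the mould's. The orange bracket starts standing on it with about 2 mm play all round.
- cover (a joint): Angle of the mould's cover, rad: 0 = closed flat, growing as its front edge swings up; 1.31 = 75 degrees, 1.57 = upright; stop at 1.9. Stiff hinge (friction 0.6 N m, cover 0.35 kg): it stays wherever it is left and takes about 5 N at the tab to lift. It starts closed or up to 0.25 rad ajar.
- cover_hinge (a point): Middle of the cover's hinge axis, at the back of the mould (115 mm behind its origin, 62 mm above the table); the axis runs along the mould's own y. The cover is a clear pane in a dark frame, 220 mm from hinge to front edge, 170 mm wide, 8 mm thick.
- cover_tab (a point): Grip point of the red tab that stands out from the middle of the cover's front edge, in its plane: 50 mm long, 30 mm wide (mould's y), 12 mm thick. The point is 248 mm from the hinge axis, 28 mm beyond the cover's edge. Own x points to the hinge, y along it. Pinched at about 25 N by its two 30 mm apart sides, the tab turns between the pads, so the tool can stay pointing down.
- bracket: Orange T-bracket, about 90 g: base plate 80 mm (own x) by 68 mm (y) by 10 mm, on its middle an upright web 50 mm long (x), 12 mm thick (y), 32 mm high; 42 mm in all. Origin: centre of the base's underside. Starts in the mould cavity, x along the mould's x, web top 2 mm below the block's top; the cavity leaves 30 mm beside the web for each finger. Same either way round.
- blue_tray: Blue open tray fixed to the table, 250 mm (own x) by 200 mm (own y) by 50 mm high, walls and floor 5 mm. Origin: centre of its underside. Holds the cork pad and the grey bracket side by side along its x, 110 mm between centres.
- pad: Brown cork pad fixed on the blue tray's floor, 86 mm (own x) by 76 mm (own y), 4 mm thick, in either half of the tray. Origin: centre of its underside, 5 mm above the table; its x is along the tray's x.
- grey_bracket: Grey bracket like the orange one, standing in the other half of the blue tray, 80 mm side along the tray's x or up to 0.1 rad off. Origin: centre of its underside. Leave alone.
- red_tray: Red open tray fixed to the table, same size as the blue one, holding the heat sink and the fan. Origin: centre of its underside. Not used.
- heatsink: Finned aluminium heat sink in the red tray, 70 x 70 x 38 mm. Origin under its centre. Leave alone.
- fan: Black square computer fan in the red tray, 80 x 80 x 25 mm. Origin under its centre. Leave alone.
- jar: Glass jar with grey cap, 60 mm diameter, 110 mm high, standing on the mat nearer the robot. Origin under its centre. Leave alone.
- can: Yellow-labelled can, 52 mm diameter, 170 mm high, standing behind the trays. Origin under its centre. Leave alone.
- pliers: Pliers with red handles lying on the mat, 150 mm long, 12 mm high. Leave alone.
- drive: Hard disk drive lying on the mat, 147 x 100 x 26 mm. Origin under its centre. Leave alone.
- drill: Cordless drill lying on its side at the right of the table, about 220 x 190 x 60 mm. Leave alone.

How it is judged:
By the outcome, as a careful person would: the job done as asked, in the order asked, and still so for the second after the job is handed in, with the robot touching nothing.
It also fails if it takes over 64 s, if anything falls off the work surface, if the arm or the gripper's body presses on something with over 40 N, if the wrist force passes 120 N, or if a joint passes its speed limit or range.

### The arm

A 6-joint arm with a two-finger parallel gripper is mounted at the origin on the work surface. World frame = base frame: x ahead of the robot, y to its left, z up, the work surface at z = 0. Lengths are in m, angles in rad, forces in N, time in s.
With the tool pointing down it reaches from about 0.4 to 0.825 m from the base axis. Payload 7 kg.
Tool frame: the origin (TCP) lies at the very end of the fingers, on their centre line; the grasp point (between the pads) lies env.grip_point_offset behind it (env.grip_point_offset is the distance from the TCP to the grasp point, in m); z points along the fingers, y is the line along which they close (so a half turn about z gives the same grasp; the last joint's range is limited). The gripper opens to 85 mm and grips with 20 to 120 N. Pads are 22 mm wide; open, the fingers measure 114 mm over their backs; the gripper's body (76 mm by 85 mm) begins 54 mm behind the grasp point. The pads swing forward as they close: fully open they stand 13 mm farther back than shut.
Start: joints at [-0.855, 0.359, 0.012, 0, -1.224, -0.288], TCP at [0.28, -0.614, 0.231] pointing down, gripper open.
Joint ranges: [-3.07, 3.07], [-1.43, 2.12], [-1.02, 1.25], [-3.03, 1.67], [-3.05, -0], [-3.03, 3.03]. Speed limits (rad/s): [2.39, 2.39, 3.01, 3.14, 3.14, 3.14].

### API

Orientations are given as a unit quaternion [w, x, y, z].
In Python, from bench import sensors, viewer, ticket, env gives the robot as it stands.
- The arm moves only by the tool jog_arm, never from a script. Its argument "series" is a list that holds one entry, the list of rows, each a list of 6 numbers: the shift along the world's x, y, z scaled (see below), then the turn, a rotation vector about the world's x, y, z scaled (see below). A call has 1 to 12 rows; each row is the pose to reach, as a shift and turn from the pose commanded when the call began, turning the shorter way round; what a row does not reach only later rows make up. The controller multiplies each number of a shift by 80 mm and each number of a turn by 180 degrees. A row lasts 1/10 s, in which the tool goes at most 50 mm and 8.59 degrees, less where a joint would pass 70% of its speed; a pose out of reach is approached as far as the arm can. A call with a number of a shift or a turn outside -1 to 1 is refused whole. A call with a gripper value outside its range is refused whole. "grip" is the closure, from -1 (fully open) to 1 (shut), set as the call begins (left out, the last holds). The fingers move at their own pace and stop on an object; the grip force is fixed at half the most. Time passes only in rows, so rows that repeat a pose let the fingers close. It gives the time, the measured TCP pose, the force, the opening and the grip force at its end, in the units of the state.
- sensors.get_obs(): the state, without advancing time (a new reading comes with each control period).
- viewer.camera(name): name is "scene" or "top"; returns a dict with "color" (420x560x3 uint8, red, green, blue), "mtx" (3x3 intrinsics, pixels), "camera_from_world" (4x4, takes a point from world to camera coordinates). Camera axes: x right, y down, z forward; pixel columns grow to the right and rows downward; lengths in m; the calibration is good to about 2 mm. A picture is of the moment at which its call begins. There is no depth.
- ticket.job_done(): hands the job in; it is judged then, once.
The state is a dict: "t": time; "q": joint angles; "joint_vel": joint speeds; "effort": joint torques, N m; "tcp_pos": TCP position; "tcp_rot": TCP orientation; "contact_force": force on the tool from outside, world axes, zero at the start; "wrist_torque": the same for the moment, N m; "finger_gap": opening from 0.0 (shut) to 1.0 (fully open); "gripper_force": force on a finger pad.
Only numpy, scipy, OpenCV 4.12 (cv2) and the standard library are available. Lean on these libraries where they do the work, as an engineer would, in place of code of your own. Each camera call takes 0.05 s, during which the arm holds its last target. There are 200 camera calls.

## Working session

There is one attempt and no reset: what is moved stays moved. The work goes in short steps, Python scripts to look and compute and a tool call to move; the robot and the scene stay as the last step left them, time stands still between calls to the robot, and variables do not carry over. Pictures are saved under pics/ and viewed, at most 12 in all, crops included, and the job is handed in when it is done.

Besides the shell and the picture viewer there is one more tool, called after ">>>" as a command line: name --argument value ..., lists and objects as JSON in quotes. jog_arm: Moves the arm, as the interface text tells. Shifts and turns lie within -1 to 1; 1 stands for 80 mm of shift or 180 degrees of turn. Its arguments: {"type":"object","properties":{"series":{"type":"array"},"grip":{"type":"number"}},"required":["series"]}

```bash
mkdir -p pics; python3 - <<'E'
from bench import sensors, viewer, ticket, env
import cv2,numpy as np
for n in ["scene","top"]:
    d=viewer.camera(n); cv2.imwrite(f"pics/{n}0.png",cv2.resize(d["color"][:,:,::-1],(800,600),interpolation=cv2.INTER_CUBIC))
    cv2.imwrite(f"{n}_raw.png",d["color"][:,:,::-1])
    np.savez(f"{n}_cal.npz",K=d["mtx"],T=d["camera_from_world"]); print(d["mtx"].round(1).tolist(),d["camera_from_world"].round(3).tolist())
print(env.grip_point_offset, sensors.get_obs())
E
```

```text
[[528.3, 0.0, 279.9], [0.0, 528.3, 212.2], [0.0, 0.0, 1.0]] [[-0.117, 0.993, 0.013, 0.133], [0.66, 0.088, -0.746, -0.27], [-0.742, -0.079, -0.666, 2.158], [0.0, 0.0, 0.0, 1.0]]
[[437.6, 0.0, 283.2], [0.0, 437.6, 200.1], [0.0, 0.0, 1.0]] [[0.019, -1.0, -0.011, -0.082], [-0.991, -0.017, -0.132, 0.515], [0.132, 0.014, -0.991, 1.56], [0.0, 0.0, 0.0, 1.0]]
0.0187 {'t': 0.1, 'q': array([-8.54921282e-01,  3.59354821e-01,  1.11909539e-02, -3.06328264e-04,
       -1.22411574e+00, -2.88109228e-01]), 'joint_vel': array([ 0.0018587 , -0.00135837,  0.00218542,  0.00019291, -0.0003206 ,
       -0.00035751]), 'effort': array([-3.03175490e-03, -5.84766304e+01,  2.94103146e+01,  6.95481107e+00,
       -3.29349488e-03,  2.27836745e-05]), 'tcp_pos': array([ 0.27982881, -0.61380806,  0.23044981]), 'tcp_rot': array([-2.30612403e-04, -2.12204902e-01,  9.77224902e-01,  7.19437681e-04]), 'contact_force': array([ 0.4783539 ,  0.52517201, -0.34671185]), 'wrist_torque': array([ 0.00586913,  0.00361175, -0.02840601]), 'gripper_force': 0.0, 'finger_gap': 1.00007364869899}
```

View pics/scene0.png

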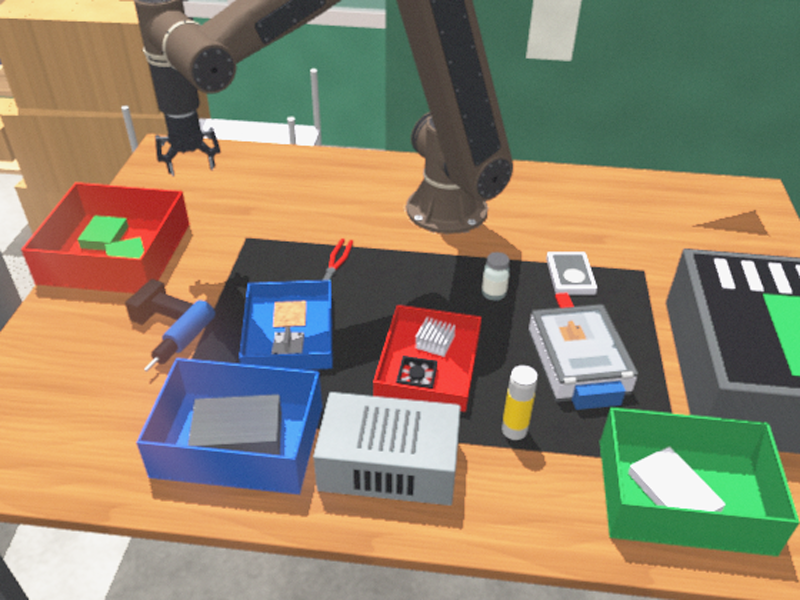

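View pics/top0.png

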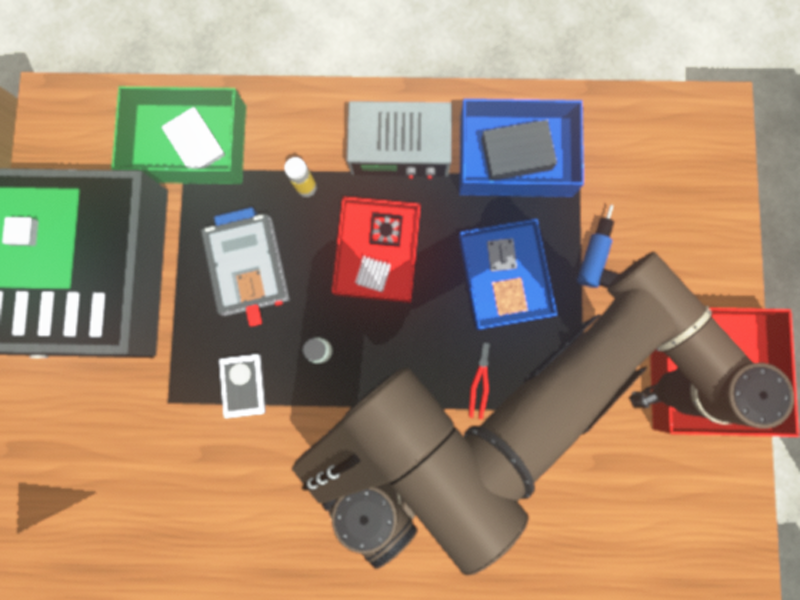

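The scene view shows the mould at about (582,345) with its red tab at (565,300), and the blue tray at (288,322) with the pad in its near half. The top view shows the mould at (245,262), the tab at (253,315), the pad at (510,296) and the grey bracket at (501,253). I'll enlarge these areas next.

```bash
python3 - <<'E'
import cv2,numpy as np
s=cv2.imread("scene_raw.png");t=cv2.imread("top_raw.png")
def crop(im,x,y,w,h,f):
    c=cv2.resize(im[y:y+h,x:x+w],None,fx=f,fy=f,interpolation=cv2.INTER_CUBIC)
    for i in range(0,w,10): cv2.putText(c,str(x+i),(i*f,8),0,.3,(255,255,255),1); cv2.line(c,(i*f,10),(i*f,14),(255,255,255),1)
    for i in range(0,h,10): cv2.putText(c,str(y+i),(0,i*f+4),0,.3,(255,255,255),1); cv2.line(c,(20,i*f),(26,i*f),(255,255,255),1)
    return c
cv2.imwrite("pics/m1.png",np.hstack([crop(s,365,198,80,92,5),crop(t,135,143,80,92,5)]))
cv2.imwrite("pics/t1.png",np.hstack([crop(s,163,190,80,80,5),crop(t,315,150,80,80,5)]))
E
```

```text
(no output)
```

View pics/m1.png

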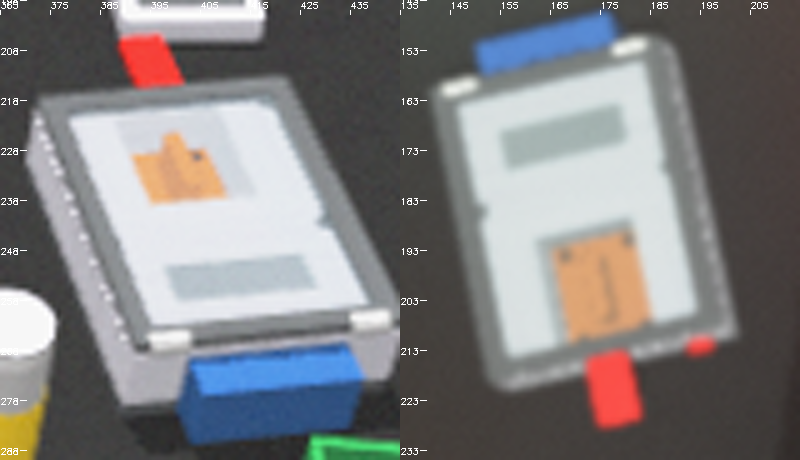

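View pics/t1.png

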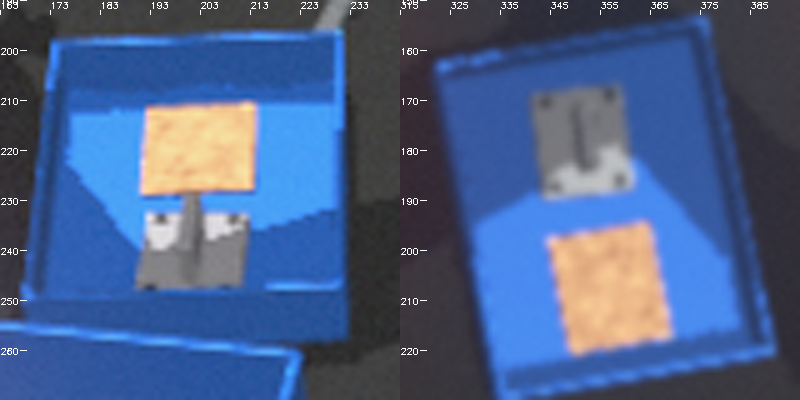

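The mould crop shows the tab tip at scene (119,40)/(160,35) and top (597,428)/(641,418), and the cover looks nearly closed. The tray crop shows the pad corners at scene (144,110), (256,101), (257,190), (140,193) and top (545,238), (652,222), (673,338), (572,355). I'll triangulate these and fit the poses.

```bash
cat > h.py <<'E'
import numpy as np,cv2
from scipy.optimize import least_squares
C={n:(lambda d:(d["K"],d["T"]))(np.load(f"{n}_cal.npz")) for n in("scene","top")}
def proj(n,P):
    K,T=C[n]; p=(np.atleast_2d(P)@T[:3,:3].T+T[:3,3])@K.T; return p[:,:2]/p[:,2:]
def tri(a,b):
    A=[C[n][0]@C[n][1][:3] for n in("scene","top")]
    X=cv2.triangulatePoints(A[0],A[1],np.float64(a).T,np.float64(b).T); return (X[:3]/X[3]).T
def px(v,ox,oy,sx=0,f=5): return np.array(v,float)@np.eye(2)/f+[ox-sx/f+.5/f-.5,oy+.5/f-.5]
def mpt(p,Q):  # mould coords -> world
    c,s=np.cos(p[2]),np.sin(p[2]); Q=np.atleast_2d(Q)
    return np.c_[p[0]+c*Q[:,0]-s*Q[:,1],p[1]+s*Q[:,0]+c*Q[:,1],Q[:,2]]
def cov(th,r,s,h=0): # cover coords -> mould coords
    return [.115-r*np.cos(th)-h*-np.sin(th)*-1*-1 if 0 else .115-r*np.cos(th)+h*np.sin(th), s, .062+r*np.sin(th)+h*np.cos(th)]
E
python3 - <<'E'
from h import *
np.set_printoptions(precision=4,suppress=True)
# order: tab tip -y, tip +y, base -y, base +y, front -y, front +y, back -y
S=px([(119,40),(160,35),(140,88),(185,82),(35,98),(290,77)],365,198)
T=px([(641,418),(597,428),(628,350),(586,358),(737,335),(487,388)],135,143,400)
print("tri tab/cover",tri(S,T))
def model(p):
    return mpt(p,[cov(p[3],*q) for q in [(.27,-.015,.006),(.27,.015,.006),(.22,-.015,.004),(.22,.015,.004),(.22,-.085,.004),(.22,.085,.004)]])
w=np.array([1,1,1,1,.5,.5])[:,None]
f=lambda p:np.r_[((proj("scene",model(p))-S)*w).ravel(),((proj("top",model(p))-T)*w).ravel()]
r=least_squares(f,[.6,.4,.2,.1]); print("mould",r.x,"\nres",r.fun.reshape(2,-1,2))
p=r.x
for n,v in (("scene",(365,198,0)),("top",(135,143,400))):
    Q=mpt(p,[[.115,-.085,.066],[.115,.085,.066]]+[[-.051+a*.04,b*.034,.022] for a in(-1,1) for b in(-1,1)]+[[-.051-.025,0,.054],[-.051+.025,0,.054],[-.105,-.085,0]])
    print(n,((proj(n,Q)-[v[0],v[1]])*5+[v[2],0]).round(0).tolist())
print("tab",mpt(p,cov(p[3],.248,0)),"cav",mpt(p,[-.051,0,.012]))
# pad: front-y, front+y, back+y, back-y
S=px([(144,110),(256,101),(257,190),(140,193)],163,190);T=px([(673,338),(572,355),(545,238),(652,222)],315,150,400)
print("tri pad",tri(S,T))
m=lambda p:mpt(p,[[-.043,-.038,.009],[-.043,.038,.009],[.043,.038,.009],[.043,-.038,.009]])
f=lambda p:np.r_[(proj("scene",m(p))-S).ravel(),(proj("top",m(p))-T).ravel()]
r=least_squares(f,[.5,-.3,.1]);print("pad",r.x,"\nres",r.fun.reshape(2,-1,2))
R=np.array([[-.07,.1,.05],[.18,.1,.05],[.18,-.1,.05],[-.07,-.1,.05]])  # tray centre 55 ahead of pad
for n,v in (("scene",(163,190,0)),("top",(315,150,400))): print(n,((proj(n,mpt(r.x,R))-[v[0],v[1]])*5+[v[2],0]).round().tolist())
E
```

```text
tri tab/cover [[0.4126 0.2823 0.0665]
 [0.4049 0.3111 0.0678]
 [0.4609 0.2941 0.0673]
 [0.4543 0.3233 0.0702]
 [0.4735 0.2227 0.0609]
 [0.4323 0.3948 0.0635]]
mould [0.5588 0.334  0.2435 0.0012] 
res [[[-0.2722 -0.5093]
  [ 0.1357 -0.151 ]
  [-0.3842  0.2023]
  [-0.6087  0.7295]
  [ 0.0096 -0.1093]
  [-0.6258  0.0844]]

 [[-0.4009  0.1383]
  [ 0.1041  0.0314]
  [-0.366   0.1113]
  [-0.216   0.389 ]
  [-1.4694 -0.6324]
  [ 0.1553 -0.6122]]]
scene [[126.0, 341.0], [399.0, 317.0], [104.0, 152.0], [203.0, 144.0], [138.0, 237.0], [240.0, 228.0], [168.0, 129.0], [190.0, 181.0], [20.0, 167.0]]
top [[661.0, 33.0], [431.0, 85.0], [661.0, 331.0], [570.0, 351.0], [640.0, 226.0], [549.0, 246.0], [600.0, 316.0], [587.0, 249.0], [738.0, 337.0]]
tab [[0.4297 0.3019 0.0623]] cav [[0.5093 0.3217 0.012 ]]
tri pad [[ 0.4624 -0.3903  0.0043]
 [ 0.448  -0.3143  0.009 ]
 [ 0.5346 -0.295   0.0071]
 [ 0.5478 -0.373   0.0071]]
pad [ 0.4989 -0.3428  0.2005] 
res [[[ 0.2201 -0.6184]
  [-0.2234  0.1999]
  [-0.6934 -0.7218]
  [-0.0411 -0.2538]]

 [[-0.2021 -0.6355]
  [-0.3183 -0.2852]
  [ 0.4165  0.2913]
  [-0.8069 -0.2188]]]
scene [[339.0, 26.0], [344.0, 282.0], [21.0, 298.0], [49.0, 39.0]]
top [[499.0, 399.0], [431.0, 62.0], [700.0, 13.0], [773.0, 349.0]]
```

The fits agree with the sizes given. The tab height triangulates to 0.062–0.067 and the pad top to about 0.007–0.009, with the cover closed and the mould yaw at 0.2435. Next I'll travel to above the tab.

>>> jog_arm --series '[[[0.5, 0.5, 0, 0, 0, -0.03], [1, 1, 0, 0, 0, -0.0586]]]' --grip -1

```text
t: 0.3
tcp_pos: [0.3503, -0.5431, 0.2303]
tcp_rot: [-0.0, -0.118, 0.993, 0.001]
contact_force: [1.5, -1.2, -0.1]
finger_gap: 1.001
gripper_force: 0.0
```

>>> jog_arm --series '[[[0.45, 0.5, 0, 0, 0, 0], [0.875, 1, 0, 0, 0, 0]]]'

```text
t: 0.5
tcp_pos: [0.4175, -0.4667, 0.2308]
tcp_rot: [-0.0, -0.121, 0.993, 0.0]
contact_force: [0.9, -0.3, 0.5]
finger_gap: 1.003
gripper_force: 0.0
```

>>> jog_arm --series '[[[0, 0.5, 0, 0, 0, 0], [0, 1, 0, 0, 0, 0]]]'

```text
t: 0.7
tcp_pos: [0.4171, -0.3863, 0.2303]
tcp_rot: [-0.001, -0.122, 0.993, 0.0]
contact_force: [-0.3, 0.9, 0.1]
finger_gap: 1.002
gripper_force: 0.0
```

>>> jog_arm --series '[[[0, 0.5, 0, 0, 0, 0], [0, 1, 0, 0, 0, 0]]]'

```text
t: 0.9
tcp_pos: [0.4162, -0.3066, 0.2309]
tcp_rot: [-0.0, -0.122, 0.993, 0.0]
contact_force: [1.0, 0.1, 0.0]
finger_gap: 1.0
gripper_force: 0.0
```

>>> jog_arm --series '[[[0, 0.5, 0, 0, 0, 0], [0, 1, 0, 0, 0, 0]]]'

```text
t: 1.1
tcp_pos: [0.4162, -0.2267, 0.2311]
tcp_rot: [-0.0, -0.121, 0.993, 0.0]
contact_force: [0.9, 1.0, -0.7]
finger_gap: 0.999
gripper_force: 0.0
```

>>> jog_arm --series '[[[0, 0.5, 0, 0, 0, 0], [0, 1, 0, 0, 0, 0]]]'

```text
t: 1.3
tcp_pos: [0.4161, -0.1468, 0.2312]
tcp_rot: [-0.0, -0.121, 0.993, 0.0]
contact_force: [1.7, 0.4, 0.9]
finger_gap: 0.999
gripper_force: 0.0
```

>>> jog_arm --series '[[[0, 0.5, 0, 0, 0, 0], [0, 1, 0, 0, 0, 0]]]'

```text
t: 1.5
tcp_pos: [0.4161, -0.0668, 0.2313]
tcp_rot: [0.0, -0.121, 0.993, 0.0]
contact_force: [1.7, -0.5, -0.4]
finger_gap: 0.996
gripper_force: 0.0
```

>>> jog_arm --series '[[[0, 0.5, 0, 0, 0, 0], [0, 1, 0, 0, 0, 0]]]'

```text
t: 1.7
tcp_pos: [0.416, 0.0133, 0.2313]
tcp_rot: [0.0, -0.122, 0.993, 0.0]
contact_force: [1.9, 0.7, 0.4]
finger_gap: 0.999
gripper_force: 0.0
```

>>> jog_arm --series '[[[0, 0.5, 0, 0, 0, 0], [0, 1, 0, 0, 0, 0]]]'

```text
t: 1.9
tcp_pos: [0.4161, 0.0933, 0.2314]
tcp_rot: [0.0, -0.122, 0.993, 0.0]
contact_force: [1.6, -0.7, 0.7]
finger_gap: 0.998
gripper_force: 0.0
```

>>> jog_arm --series '[[[0, 0.5, 0, 0, 0, 0], [0, 1, 0, 0, 0, 0]]]'

```text
t: 2.1
tcp_pos: [0.416, 0.1733, 0.2313]
tcp_rot: [0.0, -0.122, 0.993, 0.0]
contact_force: [0.5, -0.5, -0.2]
finger_gap: 1.004
gripper_force: 0.0
```

>>> jog_arm --series '[[[0, 0.5, 0, 0, 0, 0], [0, 1, 0, 0, 0, 0], [0, 1, 0, 0, 0, 0]]]'

```text
t: 2.4
tcp_pos: [0.4166, 0.2554, 0.2307]
tcp_rot: [-0.0, -0.123, 0.992, -0.0]
contact_force: [-0.3, -0.5, 0.2]
finger_gap: 1.002
gripper_force: 0.0
```

>>> jog_arm --series '[[[0, 0.25, -0.3, 0, 0, 0], [0, 0.45, -0.8, 0, 0, 0], [0, 0.45, -1, 0, 0, 0], [0, 0.45, -1, 0, 0, 0], [0, 0.45, -1, 0, 0, 0]]]'

```text
t: 2.9
tcp_pos: [0.4168, 0.2875, 0.1516]
tcp_rot: [-0.0, -0.122, 0.993, -0.0]
contact_force: [-0.2, 0.2, 0.5]
finger_gap: 0.999
gripper_force: 0.0
```

>>> jog_arm --series '[[[0.16, 0.18, -0.3, 0, 0, 0], [0.16, 0.18, -0.7, 0, 0, 0], [0.16, 0.18, -0.8, 0, 0, 0], [0.16, 0.18, -0.8, 0, 0, 0]]]'

```text
t: 3.3
tcp_pos: [0.4294, 0.3015, 0.0875]
tcp_rot: [-0.0, -0.121, 0.993, -0.001]
contact_force: [0.7, 0.2, -0.2]
finger_gap: 0.999
gripper_force: 0.0
```

>>> jog_arm --series '[[[0, 0, -0.2, 0, 0, 0], [0, 0, -0.4, 0, 0, 0], [0, 0, -0.55, 0, 0, 0], [0, 0, -0.55, 0, 0, 0]]]'

```text
t: 3.7
tcp_pos: [0.4293, 0.3018, 0.0433]
tcp_rot: [-0.0, -0.121, 0.993, -0.0]
contact_force: [0.4, -0.6, 0.6]
finger_gap: 1.004
gripper_force: 0.0
```

```bash
cat >> h.py <<'E'
def crop(im,x,y,w,h,f):
    c=cv2.resize(im[y:y+h,x:x+w],None,fx=f,fy=f,interpolation=cv2.INTER_CUBIC)
    for i in range(0,w,10): cv2.putText(c,str(x+i),(i*f,8),0,.3,(255,255,255),1); cv2.line(c,(i*f,10),(i*f,14),(255,255,255),1)
    for i in range(0,h,10): cv2.putText(c,str(y+i),(0,i*f+4),0,.3,(255,255,255),1); cv2.line(c,(20,i*f),(26,i*f),(255,255,255),1)
    return c
def shot(name,sc,tp,w=80,h=92,f=5):
    from bench import viewer
    i={n:viewer.camera(n)["color"][:,:,::-1].copy() for n in("scene","top")}
    cv2.imwrite(f"pics/{name}.png",np.hstack([crop(i["scene"],*sc,w,h,f),crop(i["top"],*tp,w,h,f)]))
E
python3 -c "
from h import *
shot('tab1',(365,170),(135,150))"
```

```text
(no output)
```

View pics/tab1.png

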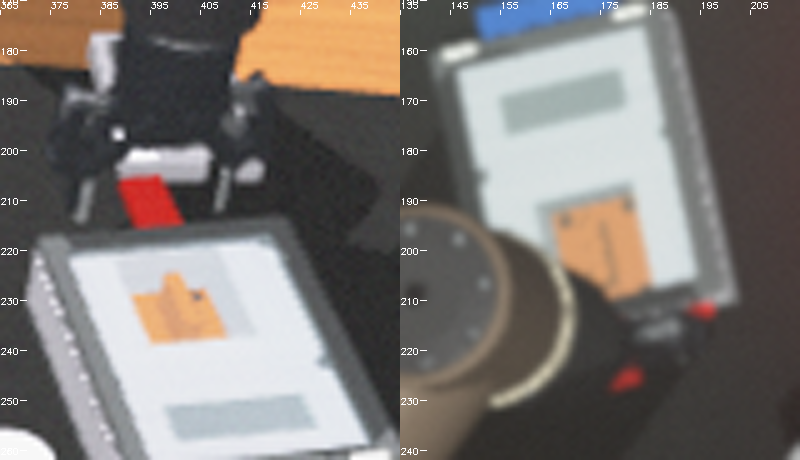

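The fingers straddle the tab evenly, at scene (82,215) and (222,208) with the tab at (150,200) between them. I'll close on it.

>>> jog_arm --series '[[[0, 0, 0, 0, 0, 0], [0, 0, 0, 0, 0, 0], [0, 0, 0, 0, 0, 0], [0, 0, 0, 0, 0, 0], [0, 0, 0, 0, 0, 0], [0, 0, 0, 0, 0, 0], [0, 0, 0, 0, 0, 0], [0, 0, 0, 0, 0, 0]]]' --grip 1

```text
t: 4.6
tcp_pos: [0.4295, 0.3023, 0.0433]
tcp_rot: [0.0, -0.122, 0.993, 0.0]
contact_force: [-0.6, -0.2, 1.0]
finger_gap: 0.338
gripper_force: 61.2
```

```bash
python3 - <<'E'
from h import *
c,s=np.cos(.2435),np.sin(.2435)
for g in (range(0,19),):
    for k in g:
        th=1.31*k/18; d=.248*(1-np.cos(th)); print(k,round(th,3),(np.array([d*c,d*s,.248*np.sin(th)])/.08).round(3).tolist())
E
```

```text
0 0.0 [0.0, 0.0, 0.0]
1 0.073 [0.008, 0.002, 0.225]
2 0.146 [0.032, 0.008, 0.45]
3 0.218 [0.071, 0.018, 0.671]
4 0.291 [0.127, 0.031, 0.89]
5 0.364 [0.197, 0.049, 1.103]
6 0.437 [0.282, 0.07, 1.311]
7 0.509 [0.382, 0.095, 1.512]
8 0.582 [0.496, 0.123, 1.705]
9 0.655 [0.623, 0.155, 1.888]
10 0.728 [0.762, 0.189, 2.062]
11 0.801 [0.914, 0.227, 2.225]
12 0.873 [1.076, 0.267, 2.376]
13 0.946 [1.249, 0.31, 2.515]
14 1.019 [1.431, 0.356, 2.64]
15 1.092 [1.622, 0.403, 2.751]
16 1.164 [1.819, 0.452, 2.848]
17 1.237 [2.023, 0.503, 2.929]
18 1.31 [2.233, 0.555, 2.995]
```

>>> jog_arm --series '[[[0.002, 0, 0.113, 0, 0, 0], [0.008, 0.002, 0.225, 0, 0, 0], [0.018, 0.005, 0.338, 0, 0, 0], [0.032, 0.008, 0.45, 0, 0, 0], [0.05, 0.012, 0.561, 0, 0, 0], [0.071, 0.018, 0.671, 0, 0, 0], [0.098, 0.024, 0.781, 0, 0, 0], [0.127, 0.031, 0.89, 0, 0, 0], [0.127, 0.031, 0.89, 0, 0, 0]]]'

```text
t: 5.5
tcp_pos: [0.4399, 0.305, 0.116]
tcp_rot: [0.0, -0.121, 0.993, 0.001]
contact_force: [0.2, 3.7, -1.7]
finger_gap: 0.336
gripper_force: 60.5
```

>>> jog_arm --series '[[[0.034, 0.008, 0.107, 0, 0, 0], [0.07, 0.018, 0.213, 0, 0, 0], [0.111, 0.028, 0.318, 0, 0, 0], [0.155, 0.039, 0.421, 0, 0, 0], [0.204, 0.051, 0.523, 0, 0, 0], [0.255, 0.064, 0.622, 0, 0, 0], [0.311, 0.078, 0.72, 0, 0, 0], [0.369, 0.092, 0.815, 0, 0, 0], [0.369, 0.092, 0.815, 0, 0, 0]]]'

```text
t: 6.4
tcp_pos: [0.4688, 0.3127, 0.18]
tcp_rot: [-0.0, -0.122, 0.993, 0.001]
contact_force: [-0.1, 5.8, -1.9]
finger_gap: 0.344
gripper_force: 62.0
```

```bash
python3 -c "
from h import *
from bench import sensors
print(sensors.get_obs()['contact_force'],sensors.get_obs()['wrist_torque'])
shot('lift1',(365,150),(135,150))"
```

```text
[-0.13557331  5.77736876 -1.90512901] [1.91282945 0.74240232 0.53987959]
```

View pics/lift1.png

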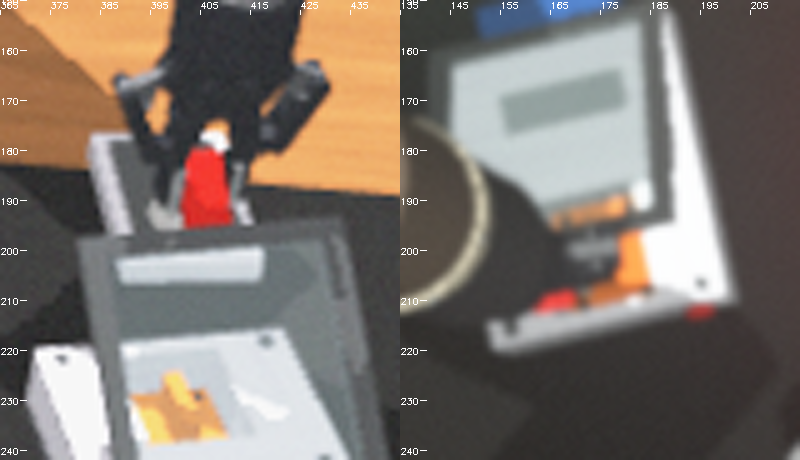

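The cover is rising with the tab at scene (207,190), still held. I'll continue along the arc.

>>> jog_arm --series '[[[0.063, 0.016, 0.092, 0, 0, 0], [0.127, 0.032, 0.183, 0, 0, 0], [0.196, 0.049, 0.27, 0, 0, 0], [0.266, 0.066, 0.357, 0, 0, 0], [0.341, 0.085, 0.439, 0, 0, 0], [0.418, 0.104, 0.52, 0, 0, 0], [0.498, 0.124, 0.596, 0, 0, 0], [0.58, 0.144, 0.671, 0, 0, 0], [0.666, 0.165, 0.741, 0, 0, 0], [0.753, 0.187, 0.81, 0, 0, 0], [0.753, 0.187, 0.81, 0, 0, 0]]]'

```text
t: 7.6
tcp_pos: [0.5282, 0.3283, 0.2438]
tcp_rot: [-0.001, -0.122, 0.993, 0.001]
contact_force: [-2.7, 8.1, -2.2]
finger_gap: 0.342
gripper_force: 64.0
```

>>> jog_arm --series '[[[0.091, 0.023, 0.063, 0, 0, 0], [0.182, 0.046, 0.125, 0, 0, 0], [0.278, 0.069, 0.181, 0, 0, 0], [0.373, 0.093, 0.236, 0, 0, 0], [0.472, 0.117, 0.285, 0, 0, 0], [0.57, 0.142, 0.333, 0, 0, 0], [0.672, 0.167, 0.374, 0, 0, 0], [0.774, 0.193, 0.414, 0, 0, 0], [0.88, 0.219, 0.447, 0, 0, 0], [0.984, 0.245, 0.48, 0, 0, 0], [0.984, 0.245, 0.48, 0, 0, 0]]]'

```text
t: 8.7
tcp_pos: [0.6065, 0.349, 0.2821]
tcp_rot: [-0.001, -0.122, 0.993, 0.001]
contact_force: [-3.8, 11.7, -2.5]
finger_gap: 0.338
gripper_force: 65.4
```

```bash
python3 -c "
from h import *
from bench import sensors
p=sensors.get_obs()['tcp_pos'];print(p,sensors.get_obs()['contact_force'],sensors.get_obs()['q'])
h=mpt([.5588,.334,.2435],[.115,0,.062])[0]; d=p+[0,0,.0187]-h; print(np.degrees(np.arctan2(d[2],-(d[0]*np.cos(.2435)+d[1]*np.sin(.2435)))),np.linalg.norm(d))
shot('lift2',(365,130),(135,130))"
```

```text
[0.60654151 0.34895976 0.28205834] [-3.79421443 11.65704133 -2.45743549] [ 0.79749266  0.37704531  0.15518147 -0.00412576 -1.3493828  -2.12313955]
74.75735914122066 0.24748213034507036
```

View pics/lift2.png

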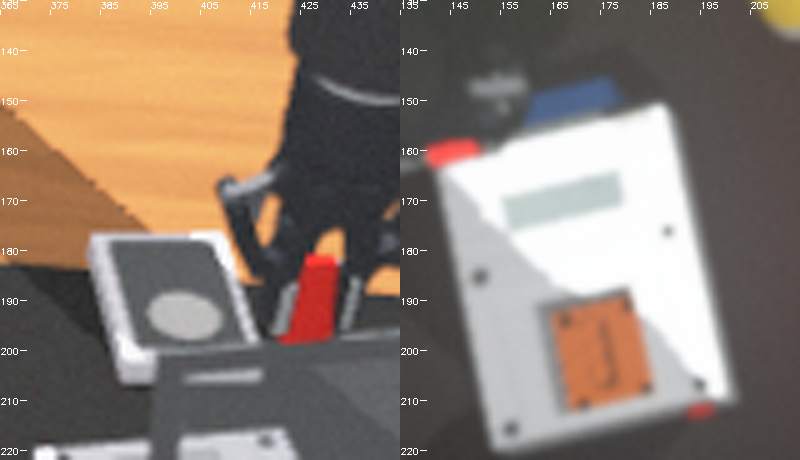

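The joint geometry puts the cover at 74.8°, and in the scene view the tab at (312,300) still sits between the fingers. I'll release it, back off upward and towards the robot, then refit the mould and bracket in the clear view.

>>> jog_arm --series '[[[0, 0, 0, 0, 0, 0], [0, 0, 0, 0, 0, 0], [0, 0, 0, 0, 0, 0], [0, 0, 0, 0, 0, 0], [0, 0, 0, 0, 0, 0], [0, 0, 0, 0, 0, 0]]]' --grip -1

```text
t: 9.4
tcp_pos: [0.6081, 0.3463, 0.283]
tcp_rot: [0.0, -0.121, 0.993, -0.0]
contact_force: [-0.8, 0.8, 0.3]
finger_gap: 1.002
gripper_force: 0.0
```

>>> jog_arm --series '[[[0, 0, 0.2, 0, 0, 0], [0, 0, 0.5, 0, 0, 0], [0, 0, 0.8, 0, 0, 0], [0, 0, 1, 0, 0, 0], [0, 0, 1, 0, 0, 0]]]'

```text
t: 9.9
tcp_pos: [0.6089, 0.3468, 0.3661]
tcp_rot: [0.002, -0.122, 0.993, 0.001]
contact_force: [0.7, -0.4, 1.3]
finger_gap: 0.999
gripper_force: 0.0
```

>>> jog_arm --series '[[[-0.3, 0, 0, 0, 0, 0], [-0.7, -0.2, 0, 0, 0, 0], [-1, -0.34, 0, 0, 0, 0], [-1, -0.34, 0, 0, 0, 0]]]' --grip 0.25

```text
t: 10.3
tcp_pos: [0.5258, 0.3181, 0.3638]
tcp_rot: [0.0, -0.122, 0.993, 0.001]
contact_force: [0.1, 0.0, 0.6]
finger_gap: 0.375
gripper_force: 0.0
```

>>> jog_arm --series '[[[-0.3, -0.5, 0, 0, 0, 0], [-0.7, -1, 0, 0, 0, 0], [-1, -1, 0, 0, 0, 0], [-1, -1, 0, 0, 0, 0]]]'

```text
t: 10.7
tcp_pos: [0.4463, 0.2381, 0.3637]
tcp_rot: [0.001, -0.121, 0.993, 0.001]
contact_force: [0.2, 0.6, 0.3]
finger_gap: 0.373
gripper_force: 0.0
```

```bash
python3 -c "
from h import *
shot('open1',(365,160),(130,125),80,110)
print(proj('top',mpt([.5588,.334,.2435],[cov(1.31,.22,-.085),cov(1.31,.22,.085),cov(1.31,.27,0)])),proj('scene',mpt([.5588,.334,.2435],[cov(1.31,.22,-.085),cov(1.31,.22,.085),cov(1.31,.27,-.015),cov(1.31,.27,.015)])))"
```

```text
[[175.40704103 150.49146183]
 [122.29643322 162.43475352]
 [144.62499262 156.82658171]] [[395.95976439 200.93517272]
 [454.00368922 196.64817232]
 [421.83311322 182.90702785]
 [432.22972583 182.1728249 ]]
```

View pics/open1.png

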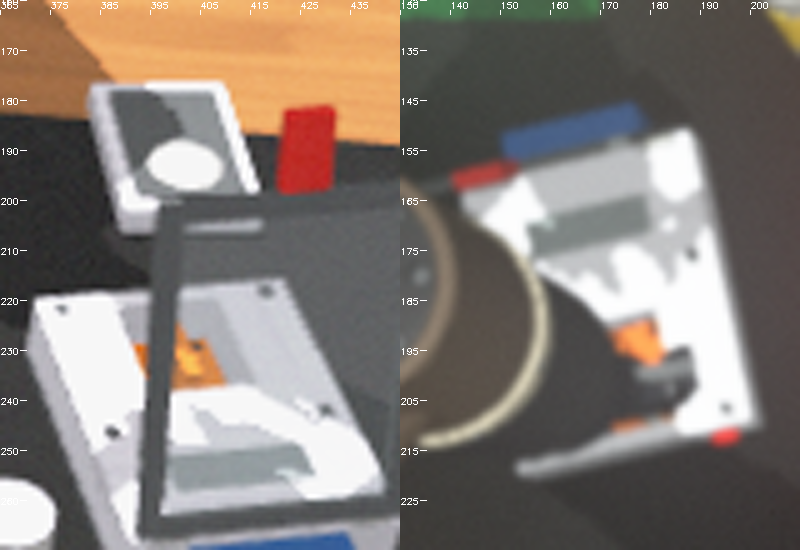

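Released: the tab tip shows at scene raw (421.6,182) and (432,181), against a prediction of (421.8,183) and (432,182) for 75°, so the cover is standing there. The side force hints that the mould yaw is a little larger, so I'll refit with the clear block corners.

```bash
python3 - <<'E'
from h import *
np.set_printoptions(precision=4,suppress=True)
T=px([(737,402),(496,452),(672,103)],135,130,400)
S=px([(35,298),(285,280)],365,160)
M=[[-.105,-.085,.056],[-.105,.085,.056],[.115,-.085,.056]]
S0=px([(119,40),(160,35),(140,88),(185,82)],365,198);T0=px([(641,418),(597,428),(628,350),(586,358)],135,143,400)
tab=[cov(0,.27,-.015,.006),cov(0,.27,.015,.006),cov(0,.22,-.015,.004),cov(0,.22,.015,.004)]
B=[[-.051+a,b,.022] for a,b in((.04,.034),(.04,-.034))]
TB=px([(553,318),(633,295)],135,130,400)
f=lambda p:np.r_[(proj("top",mpt(p,M))-T).ravel(),(proj("scene",mpt(p,M[:2]))-S).ravel(),(proj("scene",mpt(p,tab))-S0).ravel(),(proj("top",mpt(p,tab))-T0).ravel()]
r=least_squares(f,[.56,.334,.25],loss="soft_l1"); print(r.x,f(r.x).reshape(-1,2))
print("cav",mpt(r.x,[-.051,0,.012]),"tab",mpt(r.x,cov(0,.248,0)),mpt(r.x,cov(1.31,.248,0)))
print(((proj("top",mpt(r.x,B))-TB)).tolist())
E
```

```text
[0.559  0.3321 0.2289] [[-2.1932 -0.9572]
 [-0.5669 -1.0573]
 [-0.2431  0.332 ]
 [-0.5876 -0.221 ]
 [-0.8408  0.0583]
 [-0.2086 -0.5379]
 [ 0.2328 -0.0951]
 [-0.5319  0.1724]
 [-0.7206  0.7877]
 [-0.4657  0.2987]
 [ 0.018   0.0709]
 [-0.2333  0.2264]
 [-0.1047  0.3845]]
cav [[0.5094 0.3205 0.012 ]] tab [[0.4295 0.3019 0.062 ]] [[0.6087 0.3437 0.3016]]
[[0.11935601718235489, -1.1621453424857293], [2.2188841837648, -0.3922621358604772]]
```

>>> jog_arm --series '[[[0.4, 0.5, 0, 0, 0, 0], [0.79, 1, 0, 0, 0, 0], [0.79, 1, 0, 0, 0, 0], [0.79, 1, 0, 0, 0, 0]]]'

```text
t: 11.2
tcp_pos: [0.5124, 0.3206, 0.3598]
tcp_rot: [-0.002, -0.122, 0.993, -0.002]
contact_force: [-0.9, 0.1, 0.0]
finger_gap: 0.373
gripper_force: 0.0
```

>>> jog_arm --series '[[[0, 0.05, -0.3, 0, 0, 0], [0, 0.05, -0.7, 0, 0, 0], [0, 0.05, -1, 0, 0, 0]]]'

```text
t: 11.5
tcp_pos: [0.5108, 0.3226, 0.2813]
tcp_rot: [-0.0, -0.121, 0.993, -0.0]
contact_force: [-0.5, -0.1, 0.2]
finger_gap: 0.374
gripper_force: 0.0
```

>>> jog_arm --series '[[[0, 0, -0.4, 0, 0, 0], [0, 0, -0.8, 0, 0, 0], [0, 0, -1, 0, 0, 0]]]'

```text
t: 11.8
tcp_pos: [0.5102, 0.3219, 0.2003]
tcp_rot: [-0.001, -0.121, 0.993, -0.001]
contact_force: [-0.1, 0.1, 1.2]
finger_gap: 0.371
gripper_force: 0.0
```

>>> jog_arm --series '[[[0, 0, -0.4, 0, 0, 0], [0, 0, -0.8, 0, 0, 0], [0, 0, -1, 0, 0, 0], [0, 0, -1, 0, 0, 0]]]'

```text
t: 12.2
tcp_pos: [0.5101, 0.3217, 0.1206]
tcp_rot: [-0.002, -0.121, 0.993, -0.001]
contact_force: [-0.2, -0.6, 0.1]
finger_gap: 0.375
gripper_force: 0.0
```

>>> jog_arm --series '[[[0, 0, -0.3, 0, 0, 0], [0, 0, -0.55, 0, 0, 0], [0, 0, -0.7, 0, 0, 0], [0, 0, -0.7, 0, 0, 0]]]'

```text
t: 12.6
tcp_pos: [0.511, 0.3228, 0.0664]
tcp_rot: [-0.001, -0.121, 0.993, -0.001]
contact_force: [0.2, 1.0, 0.5]
finger_gap: 0.375
gripper_force: 0.0
```

```bash
python3 -c "
from h import *
shot('cav1',(370,200),(145,175),50,50,8)"
```

```text
(no output)
```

View pics/cav1.png

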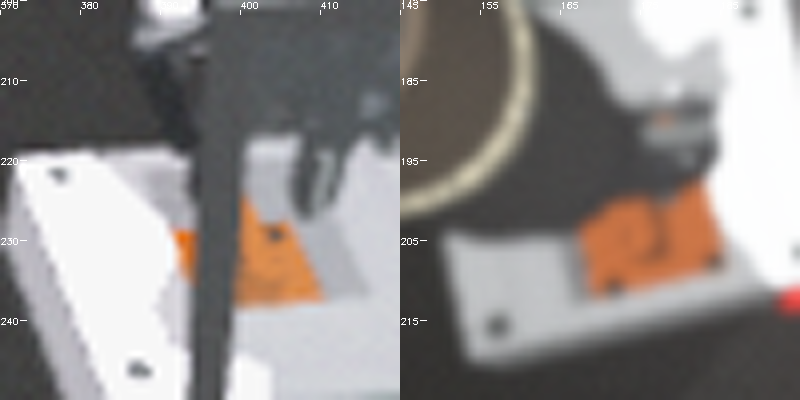

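```bash
python3 -c "
from h import *
from bench import sensors
o=sensors.get_obs()['tcp_pos'];p=[o[0],o[1],.2435]
for z in(.066,.073):print('tips +y in/out',z,((proj('scene',mpt(p,[[a,b,z] for b in(.016,.0305) for a in(-.011,.011)]))-[370,200])*8+4).round().tolist())
m=[.5588,.334,.2435]
print('cav +y edge',((proj('scene',mpt(m,[[a-.051,b,.056] for b in(.036,) for a in(-.042,.042)]))-[370,200])*8+4).round().tolist())
print('web top top-view',((proj('top',mpt(m,[[a-.051,0,.054] for a in(-.025,.025)]))-[145,175])*8+[404,4]).round().tolist())
print('base back corners top/scene',((proj('scene',mpt(m,[[-.009,b,.056] for b in(-.036,.036)]))-[370,200])*8+4).round().tolist())
print('base front corners top',((proj('top',mpt(m,[[-.091,b,.022] for b in(-.034,.034)]))-[145,175])*8+[404,4]).round().tolist())
"
```

```text
tips +y in/out 0.066 [[291.0, 197.0], [307.0, 234.0], [325.0, 194.0], [342.0, 231.0]]
tips +y in/out 0.073 [[294.0, 184.0], [310.0, 221.0], [328.0, 182.0], [345.0, 219.0]]
cav +y edge [[306.0, 156.0], [369.0, 297.0]]
web top top-view [[644.0, 253.0], [623.0, 146.0]]
base back corners top/scene [[195.0, 311.0], [369.0, 297.0]]
base front corners top [[741.0, 277.0], [596.0, 310.0]]
```

The +y fingertip sits at scene crop (297–340, 217), where predicted, inside the cavity edge, so the alignment is good. I'll descend and grip the web.

>>> jog_arm --series '[[[-0.01, 0, -0.08, 0, 0, 0], [-0.01, 0, -0.16, 0, 0, 0], [-0.01, 0, -0.24, 0, 0, 0], [-0.01, 0, -0.24, 0, 0, 0]]]'

```text
t: 13.1
tcp_pos: [0.5099, 0.3228, 0.0466]
tcp_rot: [-0.001, -0.121, 0.993, -0.001]
contact_force: [-0.1, -0.1, 0.5]
finger_gap: 0.374
gripper_force: 0.0
```

>>> jog_arm --series '[[[0, 0, -0.08, 0, 0, 0], [0, 0, -0.16, 0, 0, 0], [0, 0, -0.23, 0, 0, 0], [0, 0, -0.23, 0, 0, 0]]]'

```text
t: 13.5
tcp_pos: [0.51, 0.3228, 0.0281]
tcp_rot: [-0.001, -0.121, 0.993, -0.001]
contact_force: [0.4, 0.5, 0.2]
finger_gap: 0.375
gripper_force: 0.0
```

>>> jog_arm --series '[[[0, 0, 0, 0, 0, 0], [0, 0, 0, 0, 0, 0], [0, 0, 0, 0, 0, 0], [0, 0, 0, 0, 0, 0], [0, 0, 0, 0, 0, 0], [0, 0, 0, 0, 0, 0], [0, 0, 0, 0, 0, 0]]]' --grip 1

```text
t: 14.2
tcp_pos: [0.5105, 0.3234, 0.0295]
tcp_rot: [0.0, -0.122, 0.993, 0.0]
contact_force: [-0.5, -0.1, 1.9]
finger_gap: 0.131
gripper_force: 58.9
```

The web is held (gap 11 mm, 59 N). I'll lift it straight up, then traverse.

>>> jog_arm --series '[[[0, 0, 0.1, 0, 0, 0], [0, 0, 0.2, 0, 0, 0], [0, 0, 0.32, 0, 0, 0], [0, 0, 0.44, 0, 0, 0], [0, 0, 0.58, 0, 0, 0], [0, 0, 0.72, 0, 0, 0], [0, 0, 0.86, 0, 0, 0], [0, 0, 1, 0, 0, 0]]]'

```text
t: 15.0
tcp_pos: [0.5105, 0.3234, 0.1104]
tcp_rot: [0.0, -0.122, 0.993, 0.0]
contact_force: [0.4, 0.5, -0.7]
finger_gap: 0.127
gripper_force: 58.6
```

>>> jog_arm --series '[[[0, 0, 0.2, 0, 0, 0], [0, 0, 0.45, 0, 0, 0], [0, 0, 0.75, 0, 0, 0], [0, 0, 1, 0, 0, 0], [0, 0, 1, 0, 0, 0]]]'

```text
t: 15.5
tcp_pos: [0.5118, 0.3244, 0.1932]
tcp_rot: [0.002, -0.122, 0.993, 0.002]
contact_force: [-0.3, -0.6, -0.7]
finger_gap: 0.124
gripper_force: 58.6
```

>>> jog_arm --series '[[[0, -0.2, 0, 0, 0, 0], [0, -0.5, 0, 0, 0, -0.005], [0, -1, 0, 0, 0, -0.0137]]]'

```text
t: 15.8
tcp_pos: [0.5099, 0.242, 0.1883]
tcp_rot: [-0.001, -0.1, 0.995, -0.0]
contact_force: [-0.3, -0.9, -1.3]
finger_gap: 0.13
gripper_force: 58.6
```

>>> jog_arm --series '[[[0, -0.5, 0, 0, 0, 0], [0, -1, 0, 0, 0, 0]]]'

```text
t: 16.0
tcp_pos: [0.5093, 0.1601, 0.1885]
tcp_rot: [-0.001, -0.1, 0.995, -0.0]
contact_force: [0.3, -0.9, -0.3]
finger_gap: 0.129
gripper_force: 58.6
```

>>> jog_arm --series '[[[0, -0.5, 0, 0, 0, 0], [0, -1, 0, 0, 0, 0]]]'

```text
t: 16.2
tcp_pos: [0.509, 0.0801, 0.1887]
tcp_rot: [-0.001, -0.099, 0.995, -0.0]
contact_force: [0.9, 1.0, -0.4]
finger_gap: 0.122
gripper_force: 58.6
```

>>> jog_arm --series '[[[0, -0.5, 0, 0, 0, 0], [0, -1, 0, 0, 0, 0]]]'

```text
t: 16.4
tcp_pos: [0.5088, 0.0003, 0.1888]
tcp_rot: [-0.001, -0.099, 0.995, -0.0]
contact_force: [1.2, -0.2, -0.8]
finger_gap: 0.126
gripper_force: 58.6
```

>>> jog_arm --series '[[[0, -0.5, 0, 0, 0, 0], [0, -1, 0, 0, 0, 0]]]'

```text
t: 16.6
tcp_pos: [0.5086, -0.0795, 0.1888]
tcp_rot: [-0.001, -0.099, 0.995, -0.0]
contact_force: [1.2, 0.2, -1.0]
finger_gap: 0.127
gripper_force: 58.6
```

>>> jog_arm --series '[[[0, -0.5, 0, 0, 0, 0], [0, -1, 0, 0, 0, 0]]]'

```text
t: 16.8
tcp_pos: [0.5084, -0.1593, 0.1887]
tcp_rot: [-0.001, -0.099, 0.995, 0.0]
contact_force: [0.5, -0.2, -0.1]
finger_gap: 0.128
gripper_force: 58.6
```

>>> jog_arm --series '[[[0, -0.5, 0, 0, 0, 0], [0, -0.8, 0, 0, 0, 0], [0, -1, 0, 0, 0, 0], [0, -1, 0, 0, 0, 0], [0, -1, 0, 0, 0, 0]]]'

```text
t: 17.3
tcp_pos: [0.5089, -0.2374, 0.1886]
tcp_rot: [-0.001, -0.099, 0.995, 0.0]
contact_force: [0.4, 0.0, -1.6]
finger_gap: 0.129
gripper_force: 58.7
```

>>> jog_arm --series '[[[-0.05, -0.5, 0, 0, 0, 0], [-0.1, -1, 0, 0, 0, 0], [-0.1, -1, 0, 0, 0, 0]]]'

```text
t: 17.6
tcp_pos: [0.5014, -0.319, 0.1888]
tcp_rot: [-0.001, -0.099, 0.995, -0.0]
contact_force: [-0.7, -0.1, -0.6]
finger_gap: 0.129
gripper_force: 58.9
```

>>> jog_arm --series '[[[0, -0.2, -0.3, 0, 0, 0], [0, -0.31, -0.7, 0, 0, 0.0007], [0, -0.31, -1, 0, 0, 0.0007], [0, -0.31, -1, 0, 0, 0.0007]]]'

```text
t: 18.0
tcp_pos: [0.4997, -0.3398, 0.1057]
tcp_rot: [-0.003, -0.101, 0.995, 0.002]
contact_force: [-0.7, 0.4, -0.2]
finger_gap: 0.127
gripper_force: 58.9
```

>>> jog_arm --series '[[[0, 0, -0.1, 0, 0, 0], [0, 0, -0.25, 0, 0, 0], [0, 0, -0.4, 0, 0, 0], [0, 0, -0.4, 0, 0, 0], [0, 0, -0.4, 0, 0, 0]]]'

```text
t: 18.5
tcp_pos: [0.5024, -0.3414, 0.0772]
tcp_rot: [-0.0, -0.101, 0.995, 0.0]
contact_force: [-0.0, 0.5, -0.6]
finger_gap: 0.128
gripper_force: 58.9
```

```bash
python3 -c "
from h import *
from bench import sensors
shot('pad1',(178,192),(325,180),50,62,8)
o=sensors.get_obs()['tcp_pos'];print(o)
a=.2; p=[o[0]-.0016*np.cos(a),o[1]-.0016*np.sin(a),a]
Q=mpt(p,[[x,y,o[2]-.0165+h] for x in(-.04,.04) for y in(-.034,.034) for h in(0,.01)])
print(((proj('scene',Q)-[178,192])*8+4).round().tolist(),((proj('top',Q)-[325,180])*8+[404,4]).round().tolist())
m=mpt([.4989,-.3428,.2005],[[x,y,.009] for x in(-.043,.043) for y in(-.038,.038)])
print('pad',((proj('scene',m)-[178,192])*8+4).round().tolist(),((proj('top',m)-[325,180])*8+[404,4]).round().tolist())
"
```

```text
[ 0.50286175 -0.34156768  0.07779555]
[[111.0, 72.0], [109.0, 54.0], [271.0, 65.0], [270.0, 47.0], [103.0, 198.0], [100.0, 180.0], [269.0, 191.0], [267.0, 173.0]] [[765.0, 275.0], [769.0, 273.0], [615.0, 303.0], [618.0, 300.0], [728.0, 100.0], [732.0, 96.0], [579.0, 127.0], [582.0, 124.0]]
pad [[113.0, 156.0], [289.0, 148.0], [104.0, 292.0], [286.0, 283.0]] [[756.0, 296.0], [593.0, 326.0], [718.0, 114.0], [556.0, 144.0]]
```

View pics/pad1.png

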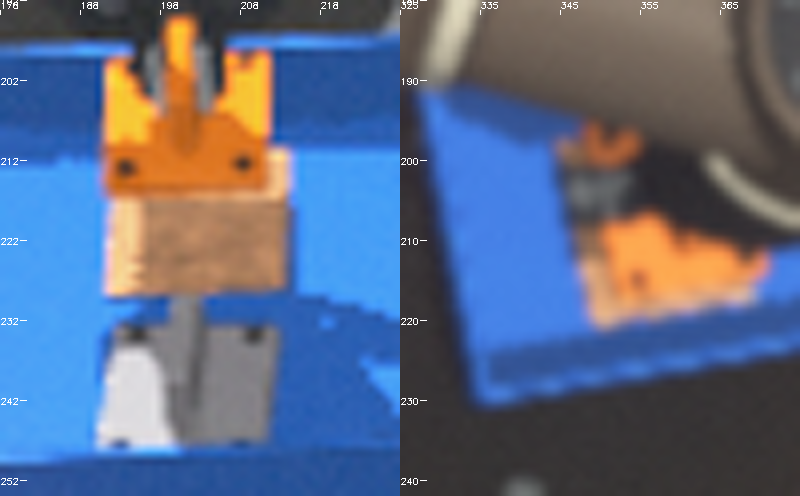

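The held bracket's lower back edge, at scene (105,195) to (267,192), matches the prediction, so the grasp offset is confirmed. The pad's back edge in the scene view includes its 4 mm side face, so I'll refit the pad with that.

```bash
python3 - <<'E'
from h import *
from bench import sensors
S=px([(144,110),(256,101),(257,190),(140,193)],163,190);T=px([(673,338),(572,355),(545,238),(652,222)],315,150,400)
S2=(np.array([(104,297),(287,290)])-3.5)/8+[178,192]
T2=(np.array([(757,298),(600,328)])-[403.5,3.5])/8+[325,180]
Q=[[-.043,-.038,.009],[-.043,.038,.009],[.043,.038,.009],[.043,-.038,.009]]
Qs=[[-.043,-.038,.009],[-.043,.038,.009],[.043,.038,.005],[.043,-.038,.005]]
f=lambda p:np.r_[(proj("scene",mpt(p,Qs))-S).ravel(),(proj("top",mpt(p,Q))-T).ravel(),.7*(proj("scene",mpt(p,[Qs[3],Qs[2]]))-S2).ravel(),.7*(proj("top",mpt(p,Q[:2]))-T2).ravel()]
r=least_squares(f,[.5,-.3,.1]);print("pad",r.x);print(r.fun.reshape(-1,2).round(2).tolist())
# cork mask centroids
for n in("scene","top"):
    h=cv2.cvtColor(cv2.imread(n+"_raw.png"),cv2.COLOR_BGR2HSV); m=cv2.inRange(h,(8,60,120),(22,200,255))
    z=np.zeros_like(m); a=(slice(205,232),slice(180,225)) if n=="scene" else (slice(188,226),slice(335,378)); z[a]=m[a]
    M=cv2.moments(z,True); c=np.array([M["m10"]/M["m00"],M["m01"]/M["m00"]]); print(n,M["m00"],c,proj(n,mpt(r.x,[0,0,.009])),cv2.minAreaRect(cv2.findNonZero(z)))
o=sensors.get_obs(); print(o["tcp_pos"],o["tcp_rot"])
E
```

```text
pad [ 0.49811686 -0.34318094  0.20196102]
[[0.14, -0.76], [-0.31, 0.04], [-0.66, -0.03], [0.04, 0.46], [-0.08, -0.45], [-0.19, -0.07], [0.51, 0.51], [-0.72, -0.03], [0.05, -0.02], [-0.07, -0.17], [-0.05, -0.04], [-0.53, -0.02]]
scene 360.0 [202.63611111 219.49722222] [[202.22467362 218.64663302]] ((202.5, 219.5), (17.0, 21.0), 90.0)
top 415.0 [356.42650602 207.09879518] [[356.5742718  207.19853188]] ((356.5, 207.00001525878906), (21.768890380859375, 19.023263931274414), 78.69007110595703)
[ 0.50286175 -0.34156768  0.07779555] [ 3.33690565e-04 -1.01363765e-01  9.94849349e-01 -2.18709816e-04]
```

>>> jog_arm --series '[[[-0.04, -0.016, -0.1, 0, 0, 0], [-0.04, -0.016, -0.22, 0, 0, 0], [-0.04, -0.016, -0.34, 0, 0, 0], [-0.04, -0.016, -0.46, 0, 0, 0], [-0.04, -0.016, -0.52, 0, 0, 0], [-0.04, -0.016, -0.52, 0, 0, 0], [-0.04, -0.016, -0.52, 0, 0, 0]]]'

```text
t: 19.3
tcp_pos: [0.4994, -0.3428, 0.0356]
tcp_rot: [-0.0, -0.101, 0.995, -0.0]
contact_force: [-0.4, -0.6, -0.6]
finger_gap: 0.127
gripper_force: 58.9
```

>>> jog_arm --series '[[[0, 0, -0.02, 0, 0, 0], [0, 0, -0.04, 0, 0, 0], [0, 0, -0.06, 0, 0, 0], [0, 0, -0.08, 0, 0, 0], [0, 0, -0.08, 0, 0, 0]]]'

```text
t: 19.8
tcp_pos: [0.4991, -0.3427, 0.0291]
tcp_rot: [-0.0, -0.101, 0.995, 0.0]
contact_force: [0.2, -0.0, -0.8]
finger_gap: 0.131
gripper_force: 58.9
```

>>> jog_arm --series '[[[0, 0, -0.01, 0, 0, 0], [0, 0, -0.02, 0, 0, 0], [0, 0, -0.02, 0, 0, 0]]]'

```text
t: 20.1
tcp_pos: [0.4992, -0.3427, 0.0276]
tcp_rot: [-0.0, -0.101, 0.995, 0.0]
contact_force: [0.1, 0.2, -0.4]
finger_gap: 0.128
gripper_force: 58.9
```

>>> jog_arm --series '[[[0, 0, -0.01, 0, 0, 0], [0, 0, -0.01, 0, 0, 0]]]'

```text
t: 20.3
tcp_pos: [0.4992, -0.3427, 0.0268]
tcp_rot: [-0.0, -0.101, 0.995, 0.0]
contact_force: [0.5, 0.7, -0.5]
finger_gap: 0.127
gripper_force: 58.9
```

>>> jog_arm --series '[[[0, 0, -0.01, 0, 0, 0], [0, 0, -0.01, 0, 0, 0]]]'

```text
t: 20.5
tcp_pos: [0.4993, -0.3428, 0.0265]
tcp_rot: [0.0, -0.101, 0.995, -0.0]
contact_force: [-0.6, 1.2, 2.9]
finger_gap: 0.13
gripper_force: 59.4
```

Touchdown at z 0.0265 with 3 N. I'll release and back off.

>>> jog_arm --series '[[[0, 0, 0, 0, 0, 0], [0, 0, 0, 0, 0, 0], [0, 0, 0, 0, 0, 0], [0, 0, 0, 0, 0, 0], [0, 0, 0, 0, 0, 0]]]' --grip 0.2

```text
t: 21.0
tcp_pos: [0.4992, -0.3427, 0.026]
tcp_rot: [-0.0, -0.101, 0.995, 0.0]
contact_force: [0.3, -0.3, 0.5]
finger_gap: 0.4
gripper_force: 0.0
```

>>> jog_arm --series '[[[0, 0, 0.1, 0, 0, 0], [0, 0, 0.25, 0, 0, 0], [0, 0, 0.5, 0, 0, 0], [0, 0, 0.8, 0, 0, 0], [0, 0, 1, 0, 0, 0]]]'

```text
t: 21.5
tcp_pos: [0.5001, -0.3431, 0.1091]
tcp_rot: [0.001, -0.101, 0.995, -0.001]
contact_force: [-0.0, 0.0, 0.5]
finger_gap: 0.399
gripper_force: 0.0
```

>>> jog_arm --series '[[[0, 0, 0.4, 0, 0, 0], [0, 0, 0.8, 0, 0, 0], [0, 0, 1, 0, 0, 0]]]'

```text
t: 21.8
tcp_pos: [0.5004, -0.3434, 0.1908]
tcp_rot: [0.002, -0.102, 0.995, -0.001]
contact_force: [0.4, -1.0, 0.1]
finger_gap: 0.397
gripper_force: 0.0
```

>>> jog_arm --series '[[[-0.3, 0.4, 0.2, 0, 0, 0], [-0.7, 0.8, 0.2, 0, 0, 0], [-1, 1, 0.2, 0, 0, 0], [-1, 1, 0.2, 0, 0, 0]]]'

```text
t: 22.2
tcp_pos: [0.4167, -0.2611, 0.204]
tcp_rot: [0.001, -0.102, 0.995, 0.0]
contact_force: [1.7, -0.5, 0.5]
finger_gap: 0.4
gripper_force: 0.0
```

>>> jog_arm --series '[[[0, 0.4, 0, 0, 0, 0], [0, 0.8, 0, 0, 0, 0], [0, 1, 0, 0, 0, 0]]]'

```text
t: 22.5
tcp_pos: [0.4194, -0.1815, 0.2033]
tcp_rot: [0.001, -0.101, 0.995, -0.0]
contact_force: [-0.3, -0.4, 0.9]
finger_gap: 0.401
gripper_force: 0.0
```

>>> jog_arm --series '[[[0, 0.4, 0, 0, 0, 0], [0, 0.8, 0, 0, 0, 0], [0, 1, 0, 0, 0, 0], [0, 1, 0, 0, 0, 0], [0, 1, 0, 0, 0, 0]]]'

```text
t: 23.0
tcp_pos: [0.4197, -0.1026, 0.2029]
tcp_rot: [0.001, -0.102, 0.995, -0.0]
contact_force: [-0.1, -0.7, 0.6]
finger_gap: 0.4
gripper_force: 0.0
```

```bash
python3 - <<'E'
from h import *
shot('fin',(178,192),(325,170),50,74,8)
p=[.4981,-.3432,.202]
Q=mpt(p,[[x,y,.019] for x in(-.04,.04) for y in(-.034,.034)]+[[-.025,0,.051],[.025,0,.051]])
print('bracket wanted',((proj('scene',Q)-[178,192])*8+4).round().tolist(),((proj('top',Q)-[325,170])*8+[404,4]).round().tolist())
E
```

```text
bracket wanted [[119.0, 142.0], [277.0, 134.0], [112.0, 268.0], [275.0, 260.0], [191.0, 105.0], [188.0, 183.0]] [[751.0, 371.0], [605.0, 398.0], [715.0, 201.0], [570.0, 227.0], [683.0, 345.0], [660.0, 236.0]]
```

View pics/fin.png

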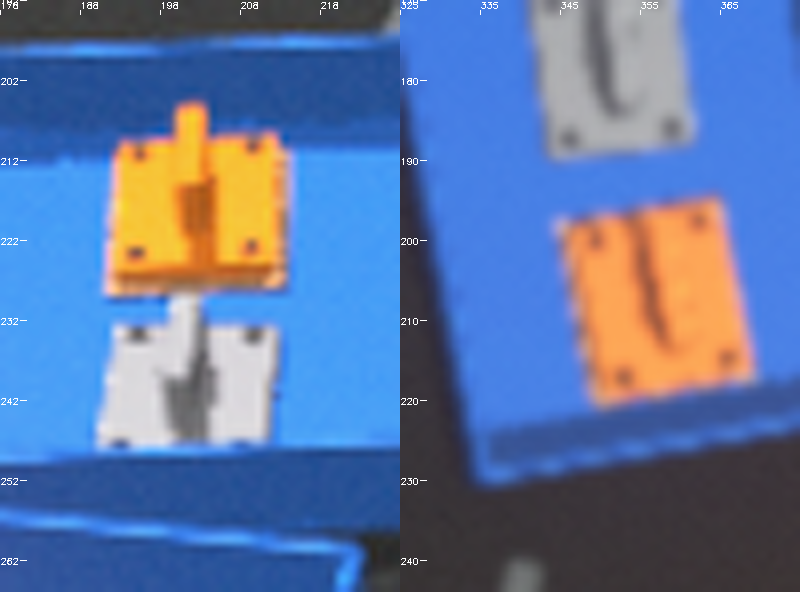

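The bracket stands on the pad. Its corners at scene (118,142), (279,134) and (275,262) are within a pixel of the wanted ones, with the pad's rim showing around it and the grey bracket unmoved. I'll hand it in.

```bash
python3 -c "
from bench import ticket
print(ticket.job_done())"
```

```text
the job is handed in; nothing more can be done
None
```

I handed the job in at about 23 s: the cover was left standing at about 75°, and the orange bracket is released base down on the cork pad, centred and square to within about a pixel (3–5 mm) in the last picture; I did not look at the cover again after the bracket move.

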